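Proof-pull a case handle on the bench pull tester

ROBOT

A 7-joint arm with a two-finger parallel gripper is mounted at the origin on a cart in front of the work surface, level with it; the furniture and walls round the work are solid. World frame = base frame: x ahead of the robot, y to its left, z up, the work surface at z = 0. Lengths are in m, angles in rad, forces in N, time in s.
With the tool pointing down it reaches from about 0.4 to 0.85 m from the base axis. Payload 10.4 kg.
Tool frame: the origin (TCP) lies midway between the tips of the shut fingers; the grasp point (between the pads) lies 19 mm behind it (manip.tcp_to_grasp is the distance from the TCP to the grasp point, in m); z points along the fingers, y is the line along which they close (so a half turn about z gives the same grasp; the last joint's range is limited). The gripper opens to 85 mm and grips with 20 to 120 N. Pads are 22 mm wide; open, the fingers measure 114 mm over their backs; the gripper's body (76 mm by 85 mm) begins 54 mm behind the grasp point. The pads swing forward as they close: fully open they stand 13 mm farther back than shut.
Start: joints at [-1.148, 0.332, -0.065, 1.46, 0.022, 1.35, -0.088], TCP at [0.269, 0.564, 0.231] pointing down, gripper open.
Joint ranges: [-2.6, 2.6], [-0.5, 2.12], [-1.47, 1.34], [0.16, 2.42], [-1.27, 4.41], [0.06, 2.06], [-2.6, 2.6]. Speed limits (rad/s): [2.22, 2.22, 2.79, 2.79, 3.14, 3.14, 3.14].

INTERFACE

Orientations are given as a unit quaternion [x, y, z, w].
In Python, from workcell import manip gives the robot as it stands.
- The arm moves only by the shell command python3 -m jog 'ROWS' [FORCE]. ROWS is a JSON object of lists of equal length, an entry for each row: "offset": the shift along the world's x, y, z in m, a list of three; "yaw": the turn about the world's z in degrees; "jaw": the closure, from 0 (fully open) to 1 (shut). A call has 1 to 20 rows; each row shifts and turns the commanded pose from where the row before left it; what a row does not reach is not made up. A row lasts 1/12 s, in which the tool goes at most 41.7 mm and 7.16 degrees, less where a joint would pass 70% of its speed; a pose out of reach is approached as far as the arm can. A call is refused whole if a number of a shift passes 0.0417 or a number of a turn 7.16, either way. A call with a gripper value outside its range is refused whole. The fingers move at their own pace and stop on an object; FORCE is the grip in N (left out, the last holds). Time passes only in rows, so rows that do not move let the fingers close. It gives the time, the measured TCP pose, the force, the opening and the grip force at its end, in the units of the state.
- manip.get_obs(): the state, without advancing time (a new reading comes with each control period).
- manip.camera(name): name is "scene" or "top"; returns a dict with "frame" (384x512x3 uint8, red, green, blue), "camera_matrix" (3x3 intrinsics, pixels), "eye" and "attitude" of the camera in the world. Camera axes: x right, y up, looking along -z (the intrinsics and any distortion apply to the point x, -y, -z); pixel columns grow to the right and rows downward; lengths in m; the calibration is good to about 2 mm. A picture is of the moment at which its call begins. There is no depth.
- manip.hand_in(): hands the job in; it is judged then, once.
Trained networks look in a picture, given as the dict that the camera call returned (one of the last four; its "shot" number tells which), for a name from the list of things; names that differ only in an ending like _2 or _b are one class to them, and where a whole thing is asked for, a point or a joint stands for the part that bears it (a point fixed in the world has none). Each returns a list of dicts, best first, with "score" (0 to 1); they miss things now and then, are a little off and sometimes report something else, mostly with a low value. They report only what shows in the picture. A call takes as long as a camera call. They do not tell look-alikes from the thing itself.
- manip.masks_of(picture, name): "region" (384x512 bool, what is visible of it).
- manip.tip_of(picture, name): "at" ([x, y, z] in m, in world coordinates, good to about 4 mm: a listed point, or the origin of a listed thing).
The state is a dict: "clock": time; "joint_pos": joint angles; "joint_velocities": joint speeds; "tau": joint torques, N m; "position": TCP position; "ee_rot": TCP orientation; "ft_force": force on the tool from outside, world axes, zero at the start; "torque": the same for the moment, N m; "grip_width": opening from 0.0 (shut) to 1.0 (fully open); "grasp_force": force on a finger pad.
Only numpy, scipy, OpenCV 4.12 (cv2) and the standard library are available. Lean on these libraries where they do the work, as an engineer would, in place of code of your own. Each camera call takes 0.05 s, during which the arm holds its last target. There are 200 camera calls.

TASK

Check two sample pull handles on the bench pull tester: the one whose eye is too small for the tester's pin is a reject, so lay it flat in the empty shallow tray and let go of it. Drop the other handle's eye all the way down over the pin with the slide still home, then draw that handle straight out against the spring, touching only the handle, until the carriage's pointer stands in the notch of the index clip. Finish while still gripping the handle and holding the pointer there; leave the index clip as set and the loose things around undisturbed.

Things in the scene. Friction and masses are not known exactly. Their poses are not given: they have to be found in the camera images.
- large_handle: Good pull handle: flat black plastic T, 40 g. Stem 12x12 mm along x; cross bar 62x14x14 mm at the -x end, its inner face 23 mm from the origin; round eye at +x, 28 mm across, 12 mm thick, 14 mm hole along z. Origin under mid-stem, on the underside; eye centre 36 mm along +x. Grip the ca. 40 mm of bare stem from above, across y; in a pull the fingers bear on the bar.
- small_handle: The reject: a pull handle of the same shape, material and size, but its eye is only 20 mm across with a 6.6 mm hole, too small for the pin. Origin and axes as for the large one. The two may lie in either place.
- large_eye (a point): Centre of the large handle's eye hole, at the underside of the handle (axes of the handle).
- pull_tester: Bench pull tester, fixed: aluminium plate 305x92x12 mm, a rail with a grey carriage, behind it a round spring barrel (top 49 mm above the table), a scale bar on its +y side. Origin on the table under the pin with the slide home. The slide pulls out along the tester's -x, roughly towards the robot. Plate from 115 mm in front of (-x) to 190 mm behind the origin.
- carriage: The tester's carriage, 40 x 36 mm block with its upright steel pin; moves with the slide, axes as the tester. Origin at table height under the pin's axis.
- pin_foot (a point): Foot of the pin on the carriage's shoulder, on the pin's axis, 42 mm above the table. The pin is 9 mm across, stands 27 mm high from here and tapers over its topmost 6 mm. An eye that is all the way down has its underside at this point.
- pull_slide (a joint): How far the slide is pulled out, m: 0 home, 0.075 at the front stop. A return spring pulls it home with about 2.4 N at 0 and 2 N more for every 10 mm; it does not latch.
- pointer_tip (a point): Tip of the pointer that sticks out from the carriage's +y side, 28 mm above the table (axes as the tester).
- index_notch (a point): Middle of the 8 mm notch in the index clip, a steel clip set on the scale bar by a thumbscrew, 35 to 52 mm in front of (tester -x) the pointer's rest position; level with the pointer, axes as the tester. The pointer stands in the notch when both points agree along the tester's x.
- reject_tray: Empty shallow tray with a pale floor (not the one with the pens), fixed, 235 mm long (its y axis) by 108 mm wide (its x axis), floor 3 mm thick, rim 16 mm high, walls 3 mm. Origin under its centre.
- tape_roll: Bystander: white roll of labels lying flat, 68 mm across, 30 mm high, loose.
- jar: Bystander: small pot with a green screw lid, 47 mm across, 55 mm high, loose.
- counter: Bystander: round hand tally counter, 43 mm across with a finger ring, 23 mm high, loose.
- carton: Bystander: white lidded carton 110 x 66 x 28 mm, loose.
There are look-alikes about, which are no part of the job. Leave any pink look-alike of the small_handle alone. Leave any blue look-alike of the large_handle alone.

How it is judged:
On the way:
1. the large handle's eye is all the way down on the pin with the slide still home (z of large_eye in the frame of pin_foot between -0.003 and 0.004 m and horizontal distance between large_eye and pin_foot below 0.005 m and value of joint pull_slide below 0.01 m), for 0.2 s.
At the end, for the whole second after the job is handed in: The gripper holds the large handle, its eye down on the pin (within 5 mm), and through it alone (over 5 N, carriage not touched) keeps the slide at rest with the pointer within 4 mm of the middle of the index notch; the small handle lies flat, still and released on the tray floor (x of pointer_tip in the frame of index_notch between -0.004 and 0.004 m and velocity of joint pull_slide between -0.01 and 0.01 m/s and z of large_eye in the frame of pin_foot between -0.003 and 0.005 m and horizontal distance between large_eye and pin_foot below 0.006 m and contact force between large_handle and carriage above 5 N and contact force between the fingers and large_handle above 2 N and contact force between each of the arm, the fingers and carriage below 0.5 N and x of small_handle in the frame of reject_tray between -0.054 and 0.054 m and y of small_handle in the frame of reject_tray between -0.118 and 0.118 m and angle between small_handle's own z axis and vertical below 0.12 rad and height (world z) of small_handle below 0.009 m and linear speed of small_handle below 0.02 m/s and contact force between the fingers and small_handle below 0.3 N); the arm keeps its last pose, push and grip.
It fails at once if the index clip was shifted by more than 3 mm (distance of index_notch from where it was at the start of the episode above 0.003 m).
It fails at once if the slide was drawn out by the robot touching the carriage (value of joint pull_slide above 0.015 m and contact force between any of the fingers, the arm and carriage above 2 N).
It fails at once if a loose bystander was pushed away by more than 3 cm (distance of any of tape_roll, jar, counter, carton from where it was at the start of the episode above 0.03 m).
It also fails if it takes over 72 s, if anything falls off the work surface, if the arm or the gripper's body presses on something with over 40 N, if the wrist force passes 120 N, or if a joint passes its speed limit or range.

## Working session

There is one attempt and no reset: what is moved stays moved. The work goes in short steps, Python scripts to look and compute and a shell command to move; the robot and the scene stay as the last step left them, time stands still between calls to the robot, and variables do not carry over. Pictures are saved under pics/ and viewed, at most 13 in all, crops included, and the job is handed in when it is done.

```bash
mkdir -p pics; cat > h.py <<'E'
from workcell import manip
import numpy as np, cv2
from scipy.spatial.transform import Rotation as R
def Rm(p):
    a=np.array(p["attitude"],float)
    return a if a.shape==(3,3) else R.from_quat(a).as_matrix()
def px(p,w):
    c=Rm(p).T@(np.array(w)-p["eye"]); q=p["camera_matrix"]@np.array([c[0],-c[1],-c[2]]); return q[:2]/q[2]
def back(p,uv,z):
    d=np.linalg.inv(p["camera_matrix"])@np.array([uv[0],uv[1],1.]); d=Rm(p)@np.array([d[0],-d[1],-d[2]])
    e=np.array(p["eye"]); return e+d*(z-e[2])/d[2]
def save(p,n,crop=None,s=1):
    f=p["frame"][:,:,::-1]
    if crop: f=f[crop[1]:crop[3],crop[0]:crop[2]]
    cv2.imwrite("pics/"+n,cv2.resize(f,None,fx=s,fy=s,interpolation=cv2.INTER_CUBIC))
def ctr(m):
    ys,xs=np.nonzero(m); return xs.mean().round(1),ys.mean().round(1),len(xs)
E
python3 - <<'E'
from h import *
for c in("top","scene"):
    p=manip.camera(c); save(p,c+"0.png",s=1.5)
    print(c,np.round(p["eye"],3),p["attitude"],p["camera_matrix"],[k for k in p])
    for n in["large_handle","small_handle","large_eye","pull_tester","carriage","pin_foot","pointer_tip","index_notch","reject_tray","tape_roll","jar","counter","carton"]:
        print(n,[(round(d["score"],2),np.round(d["at"],3).tolist(),px(p,d["at"]).round().tolist()) for d in manip.tip_of(p,n)])
print(manip.get_obs(),manip.tcp_to_grasp)
E
```

```text
top [0.354 0.137 1.546] [ 0.02720282 -0.05919446 -0.70044743  0.71072458] [[378.22847679   0.         254.47012589]
 [  0.         378.22847679 198.4695077 ]
 [  0.           0.           1.        ]] ['frame', 'camera_matrix', 'eye', 'attitude', 'shot']
large_handle [(0.64, [0.48, 0.367, 0.0], [181.0, 213.0]), (0.45, [0.39, 0.646, -0.004], [110.0, 234.0]), (0.26, [0.652, -0.044, 0.0], [282.0, 173.0])]
small_handle [(0.65, [0.416, 0.489, 0.0], [150.0, 228.0]), (0.41, [0.508, 0.203, 0.0], [221.0, 207.0]), (0.23, [0.48, 0.366, 0.001], [181.0, 213.0])]
large_eye [(0.51, [0.517, 0.364, 0.002], [182.0, 204.0]), (0.46, [0.424, 0.649, 0.002], [110.0, 226.0])]
pull_tester [(0.95, [0.655, -0.041, -0.0], [281.0, 173.0]), (0.51, [0.354, 0.203, 0.0], [221.0, 245.0])]
carriage [(0.64, [0.646, -0.039, -0.004], [280.0, 175.0]), (0.59, [0.493, -0.305, 0.003], [344.0, 212.0])]
pin_foot [(0.66, [0.649, -0.042, 0.045], [283.0, 172.0]), (0.42, [0.355, -0.491, -0.0], [389.0, 246.0])]
pointer_tip [(0.47, [0.659, -0.007, 0.024], [273.0, 170.0])]
index_notch [(0.54, [0.62, 0.002, 0.027], [271.0, 180.0]), (0
[... 1668 characters left out ...]
  0.33216547, -0.06467524,  1.46011405,  0.02160443,
        1.34990789, -0.08851404]), 'joint_velocities': array([ 1.47046864e-03,  1.40677160e-05,  1.44828116e-03, -2.42578429e-04,
        1.36614816e-05,  1.13059790e-03, -1.18960759e-03]), 'tau': array([ 6.74177427e-04, -6.25227356e+01,  4.94133937e-02, -3.91823065e+01,
        1.64520484e-02,  1.93759370e-03, -1.70322755e-05]), 'position': array([0.26949598, 0.56392708, 0.23135232]), 'ee_rot': array([2.21078258e-01, 9.75256070e-01, 4.92179529e-05, 8.18721709e-06]), 'ft_force': array([0.26976131, 0.27279235, 0.65859376]), 'torque': array([ 0.02553218, -0.08039993,  0.03032312]), 'grasp_force': 0.0, 'grip_width': 0.9971344371507392} 0.0187
```

View pics/top0.png

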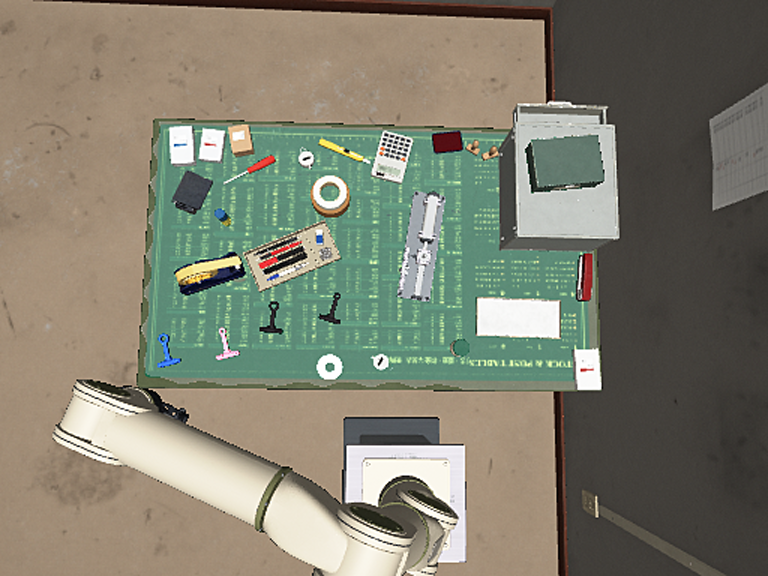

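View pics/scene0.png

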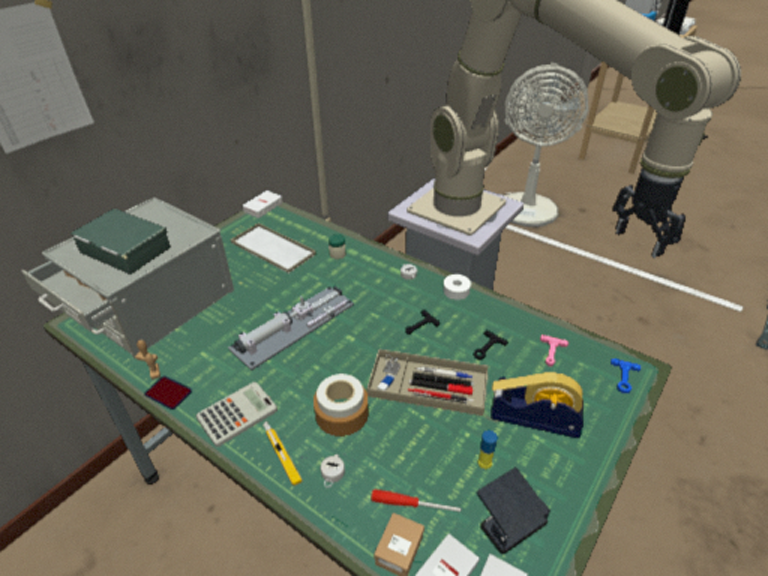

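The top view shows two black handles, at about (181,211) and (221,205) in original pixels, with the pink look-alike at (150,228) and the blue one at (110,233). The left black one seems to have the larger eye, so it would be large_handle and the right black one small_handle. The empty tray is at (345,212) and the tester at (281,165). I'll confirm with an enlarged crop.

```bash
python3 - <<'E'
from h import *
t=manip.camera("top"); s=manip.camera("scene")
a=cv2.resize(t["frame"][190:230,165:245],None,fx=9,fy=9,interpolation=cv2.INTER_CUBIC)[:, :, ::-1][:300]
a=cv2.resize(t["frame"][190:223,165:245],(720,297),interpolation=cv2.INTER_CUBIC)[:,:,::-1]
b=cv2.resize(s["frame"][203:243,260:357],(720,297),interpolation=cv2.INTER_CUBIC)[:,:,::-1]
cv2.imwrite("pics/h1.png",np.vstack([a,b]))
a=cv2.resize(t["frame"][120:205,255:305],(350,595),interpolation=cv2.INTER_CUBIC)[:,:,::-1]
b=cv2.resize(s["frame"][185:245,150:240],(450,300),interpolation=cv2.INTER_CUBIC)[:,:,::-1]
b=np.vstack([b,np.zeros((295,450,3),np.uint8)])
cv2.imwrite("pics/t1.png",np.hstack([a,b]))
# dark masks
for nm,p,win in(("top",t,[(165,190,198,230),(205,190,240,225)]),("scene",s,[(305,215,345,243),(262,203,300,226)])):
  for x0,y0,x1,y1 in win:
    g=p["frame"][y0:y1,x0:x1].max(2); m=(g<60).astype(np.uint8)
    k,l,st,_=cv2.connectedComponentsWithStats(m); i=1+st[1:,4].argmax()
    ys,xs=np.nonzero(l==i); w=np.array([back(p,(x+x0,y+y0),.012)[:2] for x,y in zip(xs,ys)])
    (c,sz,an)=cv2.minAreaRect(w.astype(np.float32)*1000)
    c0=w.mean(0); u,sv,v=np.linalg.svd(w-c0); print(nm,len(w),c0.round(4),np.array(c).round(1),np.array(sz).round(1),round(an,1),"pca",v[0].round(3), np.degrees(np.arctan2(v[0,1],v[0,0])).round(1))
for nm,p in(("top",t),("scene",s)):
  for n in["large_handle","small_handle","reject_tray","pull_tester"]:
    for d in manip.masks_of(p,n)[:3]: print(nm,n,round(d["score"],2),ctr(d["region"]))
E
```

```text
top 120 [0.4758 0.3646] [486.5 363.2] [60.6 83.7] 85.1 pca [-0.997  0.082] 175.3
top 106 [0.5044 0.205 ] [513.9 212.7] [81.8 56.6] 1.2 pca [-0.956  0.294] 162.9
scene 134 [0.4816 0.3672] [490.1 365.2] [57.2 87.3] 84.0 pca [ 0.999 -0.047] -2.7
scene 108 [0.5073 0.2074] [514.2 213.1] [87.7 56.5] 2.5 pca [ 0.968 -0.251] -14.6
top large_handle 0.61 (np.float64(180.8), np.float64(214.4), 104)
top large_handle 0.58 (np.float64(110.7), np.float64(234.9), 189)
top reject_tray 0.87 (np.float64(344.8), np.float64(211.4), 1381)
top pull_tester 0.73 (np.float64(280.5), np.float64(163.7), 1581)
scene large_handle 0.67 (np.float64(415.8), np.float64(249.5), 174)
scene large_handle 0.44 (np.float64(326.2), np.float64(228.8), 187)
scene small_handle 0.63 (np.float64(224.4), np.float64(163.9), 177)
scene small_handle 0.62 (np.float64(368.0), np.float64(231.1), 114)
scene small_handle 0.58 (np.float64(281.1), np.float64(214.0), 151)
scene reject_tray 0.97 (np.float64(181.4), np.float64(164.4), 989)
scene reject_tray 0.25 (np.float64(224.3), np.float64(164.1), 159)
scene pull_tester 0.73 (np.float64(193.0), np.float64(217.2), 1793)
```

View pics/h1.png

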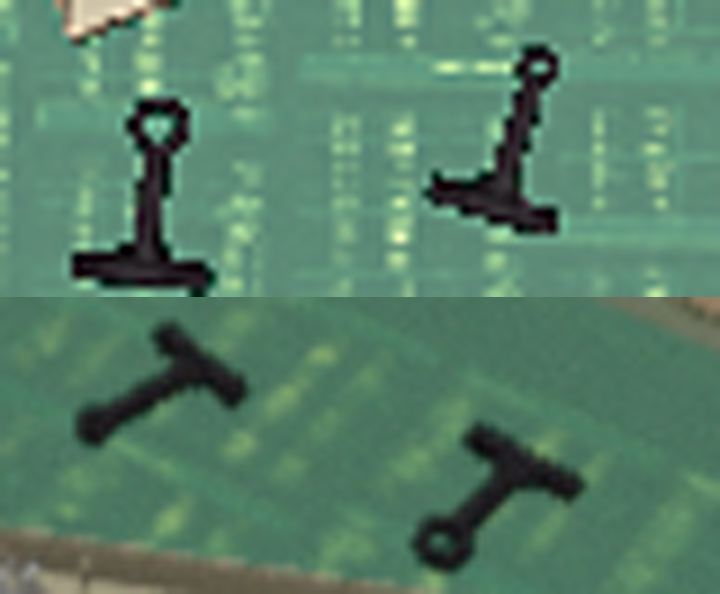

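View pics/t1.png

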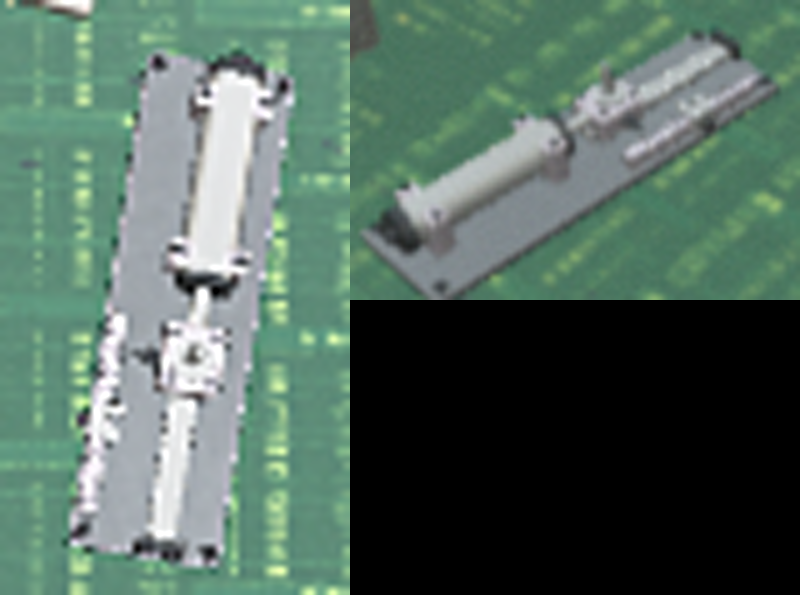

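The enlarged crop confirms it. The left black handle, top (181,211) and scene (325,230), has a wide open eye, so it is large_handle. The right one, top (221,205) and scene (281,214), has a tiny eye, so it is the reject. On the tester, the pin is at top (283,171) and scene (201,200), and the notch is on the left scale bar. Next I fit the poses precisely.

```bash
cat > fit.py <<'E'
from h import *
from scipy.optimize import minimize
def render(p,pose,z,ro,ri,win,S=8):
    x0,y0,x1,y1=win; im=np.zeros(((y1-y0)*S,(x1-x0)*S),np.uint8)
    x,y,a=pose; c,s=np.cos(a),np.sin(a)
    def pj(P,h):
        return np.array([(px(p,(x+c*u-s*v,y+s*u+c*v,z+h))-[x0-.5,y0-.5])*S for u,v in P])
    def fill(P,h,val=1):
        q=cv2.convexHull(np.vstack([pj(P,0),pj(P,h)]).astype(np.float32)); cv2.fillPoly(im,[np.round(q).astype(np.int32)],val)
    t=np.linspace(0,2*np.pi,24,endpoint=False); C=np.c_[np.cos(t),np.sin(t)]
    rect=lambda a,b,w:[(a,-w),(b,-w),(b,w),(a,w)]
    fill(.036*np.array([[1,0]])+ro*C,.012)
    h=[]
    for hh in(0,.012):
        m=np.zeros_like(im); cv2.fillPoly(m,[np.round(pj(np.array([[.036,0]])+ri*C,hh)).astype(np.int32)],1); h.append(m)
    im[(h[0]&h[1])>0]=0
    fill(rect(-.025,.036-ro+.001,.006),.012); fill(rect(-.037,-.023,.031),.014)
    return cv2.resize(im.astype(np.float32),(x1-x0,y1-y0),interpolation=cv2.INTER_AREA)
def dark(p,win):
    x0,y0,x1,y1=win; g=p["frame"][y0:y1,x0:x1].astype(float).max(2)
    lo=np.percentile(g,2); hi=np.median(g); return np.clip((hi-g)/(hi-lo),0,1)
def fit(views,pose,ro,ri,z=None,half=17):
    W=[]
    for p in views:
        u=px(p,(pose[0],pose[1],z or 0)).round().astype(int); W.append((u[0]-half,u[1]-half,u[0]+half,u[1]+half))
    D=[dark(p,w) for p,w in zip(views,W)]
    def f(q):
        zz=q[3]/1000 if z is None else z
        return sum(((render(p,(q[0]/1000,q[1]/1000,q[2]/50),zz,ro,ri,w)-d)**2).sum() for p,w,d in zip(views,W,D))
    q0=[pose[0]*1000,pose[1]*1000,pose[2]*50]+([0.] if z is None else [])
    r=minimize(f,q0,method="Nelder-Mead",options=dict(initial_simplex=np.vstack([q0]+[np.array(q0)+4*e for e in np.eye(len(q0))]),xatol=.05,fatol=.01))
    q=r.x; return q[:2].round(1),np.degrees(q[2]/50).round(1),(q[3].round(1) if z is None else z),round(r.fun,2)
E
python3 - <<'E'
from fit import *
t=manip.camera("top"); s=manip.camera("scene")
for n,pose,ro,ri in(("large",(.48,.366,-.06),.014,.007),("small",(.51,.205,-.27),.010,.0033)):
    for v,z in(([t,s],None),([t],0.),([s],0.)): print(n,len(v),fit(v,pose,ro,ri,z))
for nm,p in(("top",t),("scene",s)):
    for n,z in(("pull_tester",.012),("reject_tray",.016)):
        m=manip.masks_of(p,n)[0]["region"]; ys,xs=np.nonzero(m)
        w=np.array([back(p,(x,y),z)[:2] for x,y in zip(xs,ys)])
        print(nm,n,cv2.minAreaRect(w.astype(np.float32)*1000))
# two-ray pin/notch/pointer
def tri(a,b):
    A=[];B=[]
    for p,uv in((t,a),(s,b)):
        e=np.array(p["eye"]); d=back(p,uv,0)-e; d/=np.linalg.norm(d); M=np.eye(3)-np.outer(d,d); A.append(M);B.append(M@e)
    return np.linalg.lstsq(np.vstack(A),np.hstack(B),rcond=None)[0]
print("tray",[ (n,tri(px(t,manip.tip_of(t,n)[0]["at"]),px(s,manip.tip_of(s,n)[0]["at"])).round(4)) for n in("pin_foot","index_notch")])
print("pintop",tri((282.9,170.5),(201,199.5)))
E
```

```text
large 2 (array([481.8, 364.7]), np.float64(-3.9), np.float64(1.8), np.float64(50.82))
large 1 (array([481.9, 365.4]), np.float64(-4.9), 0.0, np.float64(12.48))
large 1 (array([478.3, 364.2]), np.float64(-5.3), 0.0, np.float64(36.5))
small 2 (array([512.8, 202.2]), np.float64(-16.2), np.float64(3.2), np.float64(36.86))
small 1 (array([513.2, 202.2]), np.float64(-15.3), 0.0, np.float64(11.12))
small 1 (array([509.2, 200.8]), np.float64(-16.1), 0.0, np.float64(24.66))
top pull_tester ((691.5674438476562, -37.311248779296875), (98.02178955078125, 313.0316467285156), 82.4286880493164)
top reject_tray ((495.87506103515625, -304.0068664550781), (233.47389221191406, 108.36028289794922), 88.71794891357422)
scene pull_tester ((685.2628173828125, -43.34899139404297), (117.35531616210938, 317.8647155761719), 80.42105102539062)
scene reject_tray ((496.49737548828125, -301.14306640625), (250.5992431640625, 122.92364501953125), 87.92367553710938)
tray [('pin_foot', array([ 0.6535, -0.0417,  0.0363])), ('index_notch', array([6.177e-01, 3.000e-04, 2.950e-02]))]
pintop [ 0.65205375 -0.04150197  0.05850224]
```

```bash
python3 -m jog '{"offset":[[0.0151,-0.0226,-0.007],[0.0151,-0.0226,-0.007],[0.0151,-0.0226,-0.007],[0.0151,-0.0226,-0.007],[0.0151,-0.0226,-0.007],[0.0151,-0.0226,-0.007],[0.0151,-0.0226,-0.007],[0.0151,-0.0226,-0.007],[0.0151,-0.0226,-0.007],[0.0151,-0.0226,-0.007],[0.0151,-0.0226,-0.007],[0.0151,-0.0226,-0.007],[0.0151,-0.0226,-0.007],[0.0151,-0.0226,-0.007],[0.0151,-0.0226,-0.007],[0.0151,-0.0226,-0.007],[0,0,0],[0,0,0]],"yaw":[1,1,1,1,1,1,1,1,1,1,0,0,0,0,0,0,0,0],"jaw":[0,0,0,0,0,0,0,0,0,0,0,0,0.4,0.4,0.4,0.4,0.4,0.4]}' 40
```

```text
clock: 3.9
position: [0.5116, 0.2007, 0.119]
ee_rot: [0.137, 0.991, -0.0, -0.0]
ft_force: [-0.8, 1.0, -0.2]
grip_width: 0.597
grasp_force: 0.0
```

```bash
python3 -m jog '{"offset":[[0,0,-0.03],[0,0,-0.03],[0,0,-0.025],[0,0,-0.015],[0,0,-0.01],[0,0,-0.005],[0,0,0],[0,0,0],[0,0,0],[0,0,0],[0,0,0],[0,0,0],[0,0,0]],"yaw":[0,0,0,0,0,0,0,0,0,0,0,0,0],"jaw":[0.4,0.4,0.4,0.4,0.4,0.4,0.4,1,1,1,1,1,1]}' 40
```

```text
clock: 4.98
position: [0.5118, 0.2028, 0.0055]
ee_rot: [0.135, 0.991, 0.001, 0.001]
ft_force: [-0.7, 0.3, 6.4]
grip_width: 0.122
grasp_force: 40.0
```

```bash
python3 -m jog '{"offset":[[0,0,0.03],[0,0,0.03],[0,0,0.03],[0,0,0.03],[-0.0015,-0.0339,0],[-0.0015,-0.0339,0],[-0.0015,-0.0339,0],[-0.0015,-0.0339,0],[-0.0015,-0.0339,0],[-0.0015,-0.0339,0],[-0.0015,-0.0339,0],[-0.0015,-0.0339,0],[-0.0015,-0.0339,0],[-0.0015,-0.0339,0],[-0.0015,-0.0339,0],[-0.0015,-0.0339,0],[-0.0015,-0.0339,0],[-0.0015,-0.0339,0],[0,-0.0339,0],[0,0,0]],"yaw":[0,0,0,0,1.5,1.5,1.5,1.5,1.5,1.5,1.5,1.5,1.5,0.5,0,0,0,0,0,0],"jaw":[1,1,1,1,1,1,1,1,1,1,1,1,1,1,1,1,1,1,1,1]}'; python3 - <<'E'
from h import *
p=manip.camera("top"); save(p,"tr1.png",(255,165,405,265),5)
print({k:np.round(v,3) for k,v in manip.get_obs().items() if k in("position","ee_rot","grip_width","ft_force")})
E
```

```text
clock: 6.65
position: [0.4879, -0.3136, 0.125]
ee_rot: [0.017, 1.0, -0.002, 0.0]
ft_force: [-0.6, -0.5, -0.5]
grip_width: 0.116
grasp_force: 39.3
{'position': array([ 0.489, -0.31 ,  0.125]), 'ee_rot': array([ 0.016,  1.   , -0.001, -0.   ]), 'ft_force': array([ 0.244,  0.308, -0.237]), 'grip_width': np.float64(0.124)}
```

```bash
python3 -m jog '{"offset":[[0.003,0.003,-0.03],[0,0,-0.03],[0,0,-0.025],[0,0,-0.015],[0,0,-0.01],[0,0,-0.005],[0,0,-0.0005],[0,0,0],[0,0,0],[0,0,0],[0,0,0.005],[0,0,0.02],[0,0,0.03],[0,0,0.03],[0,0,0.03],[0,0.02,0],[0,0.04,0],[0,0.04,0],[0,0.04,0],[0,0.04,0]],"yaw":[0,0,0,0,0,0,0,0,0,0,0,0,0,0,0,0,0,0,0,0],"jaw":[1,1,1,1,1,1,1,1,0.7,0.7,0.7,0.6,0.6,0.6,0.6,0.6,0.6,0.6,0.6,0.6]}'; python3 - <<'E'
from fit import *
p=manip.camera("top"); s=manip.camera("scene"); save(p,"tr2.png",(255,165,405,265),5)
for v in([p],[s],[p,s]):print(fit(v,(.49,-.307,0),.01,.0033,.003))
E
```

```text
clock: 8.37
position: [0.4929, -0.1216, 0.1247]
ee_rot: [0.014, 1.0, 0.0, 0.001]
ft_force: [0.9, -0.4, 0.6]
grip_width: 0.4
grasp_force: 0.0
(array([ 493.7, -300.5]), np.float64(7.0), 0.003, np.float64(123.35))
(array([ 489.7, -303.4]), np.float64(-1.1), 0.003, np.float64(42.77))
(array([ 493.8, -302.6]), np.float64(4.6), 0.003, np.float64(173.72))
```

View pics/tr2.png

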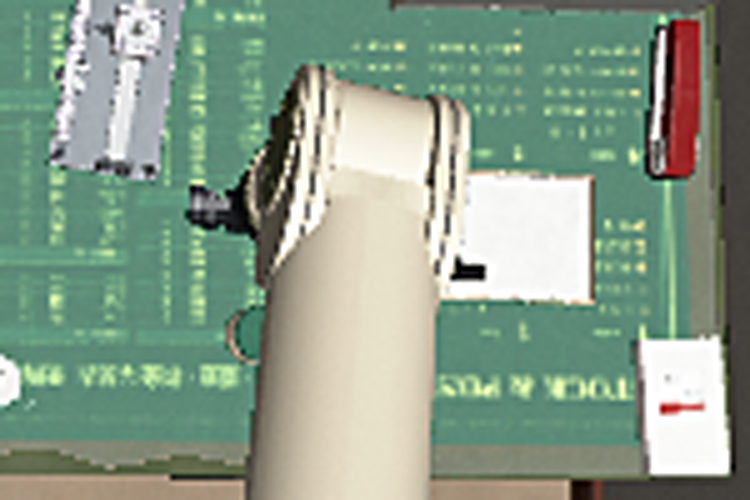

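The tray crop shows the arm over the left part of the tray. One end of the small handle's bar is visible on the pale floor at about (348,219), and the scene-view fit puts the handle flat at (0.490,-0.303). Next I go to the large handle.

```bash
python3 -m jog '{"offset":[[-0.0015,0.0349,0],[-0.0015,0.0349,0],[-0.0015,0.0349,0],[-0.0015,0.0349,0],[-0.0015,0.0349,0],[-0.0015,0.0349,0],[-0.0015,0.0349,0],[-0.0015,0.0349,0],[-0.0015,0.0349,0],[-0.0015,0.0349,0],[-0.0015,0.0349,0],[-0.0015,0.0349,0],[-0.0015,0.0349,0],[-0.0015,0.0349,0],[0,0,0],[0,0,0],[0,0,-0.03]],"yaw":[-0.5,-0.5,-0.5,-0.5,-0.5,-0.5,-0.4,0,0,0,0,0,0,0,0,0,0],"jaw":[0.6,0.6,0.6,0.6,0.6,0.6,0.6,0.6,0.6,0.6,0.6,0.6,0.6,0.6,0.6,0.6,0.6]}'; python3 - <<'E'
from fit import *
p=manip.camera("top"); s=manip.camera("scene")
for v in([p],[s]):print(fit(v,(.49,-.307,0),.01,.0033,.003))
print(fit([s],(.48,.365,-.08),.014,.007,.0),manip.get_obs()["position"],manip.get_obs()["ee_rot"])
save(p,"tr3.png",(315,185,375,235),8)
E
```

```text
clock: 9.88
position: [0.4754, 0.3671, 0.0992]
ee_rot: [0.043, 0.999, 0.003, 0.004]
ft_force: [1.0, -0.0, 0.5]
grip_width: 0.398
grasp_force: 0.0
(array([ 495.8, -302.1]), np.float64(-1.5), 0.003, np.float64(67.29))
(array([ 489.7, -303.4]), np.float64(-1.1), 0.003, np.float64(41.94))
(array([478.3, 363.6]), np.float64(-4.4), 0.0, np.float64(36.86)) [0.47101575 0.36256382 0.09076522] [ 0.04388947  0.99903231 -0.00225979 -0.00174834]
```

View pics/tr3.png

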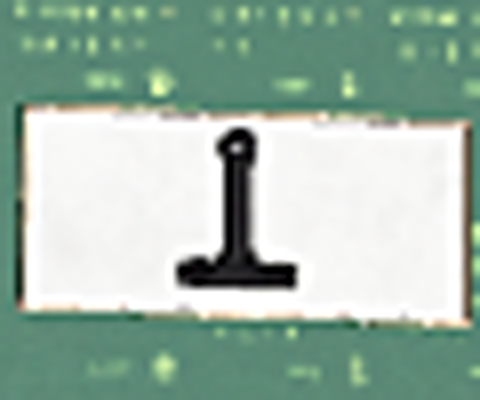

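The tray crop shows the reject lying flat and free in mid-tray, with its eye at (238,147) and its bar at (237,272). Now I grasp the large handle.

```bash
python3 -m jog '{"offset":[[0,0.0025,-0.02],[0,0,-0.02],[0,0,-0.02],[0,0,-0.015],[0,0,-0.008],[0,0,-0.003],[0,0,0],[0,0,0],[0,0,0],[0,0,0],[0,0,0],[0,0,0],[0,0,0],[0,0,0]],"yaw":[0,0,0,0,0,0,0,0,0,0,0,0,0,0],"jaw":[0.6,0.6,0.6,0.6,0.6,0.6,0.6,1,1,1,1,1,1,1]}' 80; python3 - <<'E'
from fit import *
p=manip.camera("top"); s=manip.camera("scene")
print(fit([s],(.48,.365,-.08),.014,.007,.0),manip.get_obs()["position"],manip.get_obs()["ee_rot"])
# tester yaw: thin edges of rail/plate: minAreaRect of masks several times
for k in range(3):
  p=manip.camera("top"); m=manip.masks_of(p,"pull_tester")[0]["region"]; ys,xs=np.nonzero(m)
  w=np.array([back(p,(x,y),.012)[:2] for x,y in zip(xs,ys)]); print(cv2.minAreaRect(w.astype(np.float32)*1000))
  c=w.mean(0); v=np.linalg.svd(w-c)[2][0]; print(np.degrees(np.arctan(v[1]/v[0])))
  for n in("pin_foot","carriage","pointer_tip","index_notch","pull_tester"): print(n,[(round(d["score"],2),np.round(d["at"],4).tolist()) for q in(p,s) for d in manip.tip_of(q,n)[:1]])
  s=manip.camera("scene")
E
```

```text
clock: 11.15
position: [0.4728, 0.3684, 0.0095]
ee_rot: [0.043, 0.999, 0.001, 0.001]
ft_force: [-0.6, -1.5, 6.0]
grip_width: 0.092
grasp_force: 78.5
(array([474.8, 365.4]), np.float64(-2.8), 0.0, np.float64(144.58)) [0.47286461 0.3683307  0.00944804] [4.32363982e-02 9.99064360e-01 6.80331326e-04 7.44732648e-04]
((691.3536376953125, -36.55650329589844), (98.71996307373047, 316.6348571777344), 80.21308135986328)
-9.4854169729814
pin_foot [(0.49, [0.6525, -0.0404, 0.0466]), (0.72, [0.6557, -0.0437, 0.0397])]
carriage [(0.42, [0.6486, -0.0402, -0.0039]), (0.66, [0.6512, -0.0422, -0.0002])]
pointer_tip [(0.41, [0.6603, -0.0056, 0.0237]), (0.58, [0.3588, 0.2098, -0.0028])]
index_notch [(0.43, [0.6174, 0.004, 0.029]), (0.51, [0.6191, 0.0009, 0.0248])]
pull_tester [(0.91, [0.6526, -0.0421, 0.0004]), (0.74, [0.6562, -0.04, -0.0013])]
((695.579345703125, -38.14314270019531), (95.33067321777344, 312.5328674316406), 81.53382873535156)
-8.449647088216055
pin_foot [(0.51, [0.6519, -0.0422, 0.0453]), (0.44, [0.6568, -0.0438, 0.0386])]
carriage [(0.65, [0.6508, -0.0362, -0.0039]), (0.7, [0.6518, -0.042, -0.0005])]
pointer_tip [(0.46, [0.6589, -0.0069, 0.025]), (0.7, [0.6553, -0.0412, -0.0042])]
index_notch [(0.69, [0.3538, 0.2017, -0.0015]), (0.42, [0.6189, -0.0037, 0.0297])]
pull_tester [(0.78, [0.6506, -0.0431, -0.0002]), (0.76, [0.6579, -0.0404, -0.0031])]
((693.6527099609375, -38.72267150878906), (92.26884460449219, 309.2890930175781), 81.10498809814453)
-8.858276833758959
pin_foot [(0.42, [0.6496, -0.0379, 0.0455]), (0.73, [0.6551, -0.0437, 0.0418])]
carriage [(0.55, [0.6497, -0.0374, -0.0007]), (0.52, [0.6495, -0.0395, 0.0005])]
pointer_tip [(0.62, [0.4936, -0.3018, 0.0048]), (0.58, [0.6599, -0.007, 0.0262])]
index_notch [(0.38, [0.6207, 0.003, 0.0273]), (0.61, [0.6184, 0.0012, 0.0278])]
pull_tester [(0.56, [0.6518, -0.043, 0.0005]), (0.76, [0.6583, -0.0403, -0.0012])]
```

```bash
python3 -m jog '{"offset":[[0,0,0.02],[0,0,0.03],[0,0,0.03],[0,0,0.03],[0.0097,-0.0288,0],[0.0097,-0.0288,0],[0.0097,-0.0288,0],[0.0097,-0.0288,0],[0.0097,-0.0288,0],[0.0097,-0.0288,0],[0.0097,-0.0288,0],[0.0097,-0.0288,0],[0.0097,-0.0288,0],[0.0097,-0.0288,0],[0.0097,-0.0288,0],[0.0097,-0.0288,0],[0.0097,-0.0288,0],[0.0097,-0.0288,0],[0,0,0],[0,0,0]],"yaw":[0,0,0,0,-0.4,-0.4,-0.4,-0.4,-0.4,-0.4,-0.4,-0.4,-0.4,0,0,0,0,0,0,0],"jaw":[1,1,1,1,1,1,1,1,1,1,1,1,1,1,1,1,1,1,1,1]}'; python3 - <<'E'
from fit import *
p=manip.camera("top"); s=manip.camera("scene"); o=manip.get_obs(); print(o["position"],o["ee_rot"],o["ft_force"],o["grip_width"])
a=cv2.resize(p["frame"][135:195,245:315],(390,334),interpolation=cv2.INTER_CUBIC); b=cv2.resize(s["frame"][175:225,170:230],(400,334),interpolation=cv2.INTER_CUBIC)
cv2.imwrite("pics/hov.png",np.hstack([a,b])[:,:,::-1])
E
```

```text
clock: 14.87
position: [0.6082, -0.0376, 0.1185]
ee_rot: [0.076, 0.997, -0.0, 0.0]
ft_force: [-0.9, 1.1, 0.3]
grip_width: 0.091
grasp_force: 78.5
[ 0.60790385 -0.03434138  0.11822412] [7.41554443e-02 9.97246593e-01 4.23518237e-04 1.52742993e-04] [-1.18821168  0.55487435 -0.89210915] 0.08863741063673063
```

View pics/hov.png

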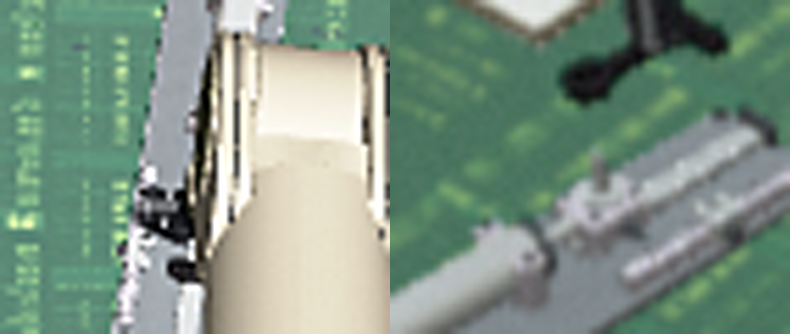

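The top camera sees only the arm. In the scene crop, the eye at about (199,187) px hovers above the pin top at (201,198). I'll lower to just above the pin and fit both in the scene view.

```bash
python3 -m jog '{"offset":[[0,0,-0.01],[0,0,-0.01],[0,0,-0.01],[0,0,-0.002],[0,0,0],[0,0,0]],"yaw":[0,0,0,0,0,0],"jaw":[1,1,1,1,1,1]}'; cat > rel.py <<'E'
from fit import *
def eyefit(s,tcp,yaw,dz=.0095,half=6,lift=0):
    z=tcp[2]-dz; e0=np.array([tcp[0]+.045*np.cos(yaw),tcp[1]+.045*np.sin(yaw)])
    u=px(s,(e0[0],e0[1],z+.006)).round().astype(int); w=(u[0]-half-2,u[1]-half,u[0]+half-1,u[1]+half)
    x0,y0,x1,y1=w; g=s["frame"][y0:y1,x0:x1].astype(float).max(2); d=np.clip((95-g)/70,0,1)
    f=lambda q:((render(s,(q[0]/1e3-.036*np.cos(yaw),q[1]/1e3-.036*np.sin(yaw),yaw),z,.014,.007,w)-d)**2).sum()
    q0=e0*1e3; r=minimize(f,q0,method="Nelder-Mead",options=dict(initial_simplex=[q0,q0+[5,0],q0+[0,5]],xatol=.05,fatol=.01))
    return r.x.round(1),round(r.fun,2),z,w,g
if __name__=="__main__":
    s=manip.camera("scene"); o=manip.get_obs(); q=o["ee_rot"]; yaw=2*np.arctan2(q[1],q[0])-np.pi
    print(o["position"].round(4),np.degrees(yaw).round(2))
    r=eyefit(s,o["position"],yaw); print(r[:4]); print(r[4].astype(int))
    f=s["frame"].astype(int); print((f[192:210,194:210,1]*2-f[192:210,194:210,0]-f[192:210,194:210,2]))
    print("pin prj",[px(s,(.6535,-.042,z)).round(1) for z in(.042,.069)])
    cv2.imwrite("pics/rel%d.png"%int(o["clock"]*100),cv2.resize(s["frame"][180:220,180:230],(800,600),interpolation=cv2.INTER_CUBIC)[:,:,::-1])
E
python3 rel.py; ls pics
```

```text
clock: 15.47
position: [0.6077, -0.0351, 0.0856]
ee_rot: [0.074, 0.997, -0.0, -0.0]
ft_force: [-0.2, -0.0, 0.1]
grip_width: 0.093
grasp_force: 78.5
[ 0.608  -0.0352  0.086 ] -8.54
(array([648.6, -39.5]), np.float64(7.03), np.float64(0.07649756263684002), (np.int64(192), np.int64(188), np.int64(205), np.int64(200)))
[[115 116 118 117 123 131 126 125 121 124 121 117 119]
 [117 116 123 131 135 144 139 131 129 120 121 119  91]
 [118 119 131 145 149 144 138 133 125 122 116  85  60]
 [122 121 128 135 138 134  99  85  81  77  73  47  32]
 [125 125 124 126 123  95  50  32  25  28  32  33  30]
 [130 125 125 116 116  66  26  22  17  17  27  27  26]
 [138 129 123 120 115  61  34  21  33  34  36  29  42]
 [137 125 119 117 115  63  26  26  33  35  22  19  60]
 [123 120 116 119 114  65  21  18  27  21  27  45 100]
 [117 117 117 117 120 100  59  50  36  46  67 105 124]
 [116 113 119 120 121 123 124 144 116 107 106 121 122]
 [119 118 118 119 123 134 150 159 124 114 106 114 120]]
[[ 78  78  71  50  21   7  11   6   5  -6  -8  -8  21  47  58  68]
 [ 73  64  64  30   3  -9  -9   2  -2  -3   0  30  74  
[... 517 characters left out ...]
2   8   3   1   4   4   4   7]
 [ 69  70  76  54  16  14   9   9   6  10   4  -8  -3   4   4   8]
 [ 75  71  48   4   0   3   4   7   4   5   5  -3  -2  -1  11   6]
 [ 75  24   5 -11  -3   7   5   8   5   9   7 -11  -8  -7   1   5]
 [ 49  -4 -16 -15  -9   1   8   8   1   2  -4 -12 -10  -8  -1   6]
 [ 18  -7 -12 -11 -13 -13  -8  -6  -6 -11  -8  -5  -8  -7  -4  -2]
 [  1  -1   0  -2 -11  -8  -7  -9 -10  -8 -11  -2  -5  -5  -7   6]
 [  4   7  11   3  -3 -10  -9  -8  -7 -10  -3  -3  -2  -1  -4   4]
 [  5   8  11   8  -5  -5  -6  -7  -3  -4  -2   9   2  -1   2   7]]
pin prj [array([200.9, 203.1]), array([200.1, 197.4])]
h1.png
hov.png
rel1551.png
scene0.png
t1.png
top0.png
tr1.png
tr2.png
tr3.png
```

```bash
cat > pin.py <<'E'
from fit import *
s=manip.camera("scene")
im=cv2.resize(cv2.imread("pics/scene0.png"),(512,384),interpolation=cv2.INTER_AREA)[:,:,::-1].astype(float)
G=im[:,:,1]-(im[:,:,0]+im[:,:,2])/2
x0,y0,x1,y1=195,192,207,202
print((2*G[y0:y1,x0:x1]).astype(int))
sub=G[y0:y1,x0:x1]; bg=np.median(sub[:4]); d=np.clip(1-sub/bg,0,1)
t=np.linspace(0,2*np.pi,24,endpoint=False)
def pr(q,rt=.0025,S=8):
    pts=[]
    for r,z in((.0045,.042),(.0045,.063),(rt,.069)):
        pts+=[(px(s,(q[0]/1e3+r*np.cos(a),q[1]/1e3+r*np.sin(a),z))-[x0-.5,y0-.5])*S for a in t]
    m=np.zeros(((y1-y0)*S,(x1-x0)*S),np.uint8); cv2.fillPoly(m,[np.round(cv2.convexHull(np.array(pts,np.float32))).astype(np.int32)],1)
    return cv2.resize(m.astype(np.float32),(x1-x0,y1-y0),interpolation=cv2.INTER_AREA)
M=np.ones_like(d); M[7:, :4]=0;M[7:,8:]=0;M[6:,9:]=0
for rt in(.0015,.0025,.0035):
    f=lambda q:(M*(pr(q,rt)-d)**2).sum(); q0=np.array([652.,-42])
    r=minimize(f,q0,method="Nelder-Mead",options=dict(initial_simplex=[q0,q0+[5,0],q0+[0,5]])); print(rt,r.x.round(1),round(r.fun,2))
print(d.round(1)); print("jac px per mm x,y,z:",[(px(s,np.array([.652,-.042,.07])+e)-px(s,[.652,-.042,.07])).round(3) for e in np.eye(3)*.001])
E
python3 pin.py
```

```text
[[68 72 73 70 67 67 63 67 66 67 68 76]
 [66 66 67 68 67 68 65 66 67 74 81 84]
 [65 67 66 66 68 70 71 69 70 84 89 93]
 [65 66 65 66 68 71 73 75 74 83 89 84]
 [65 64 61 63 65 68 79 83 83 82 77 73]
 [65 67 66 68 67 49 63 79 83 74 68 65]
 [65 65 70 78 84 35 29 59 73 70 61 49]
 [67 68 77 91 89 24  8 42 60 55 31 19]
 [73 80 84 92 77 27  5 17 26 18  6  6]
 [75 81 80 70 60 22  7  7  9  4  0  1]]
0.0015 [655.  -38.3] 0.38
0.0025 [655.6 -37.3] 0.35
0.0035 [656.8 -36.1] 0.32
[[0.  0.  0.  0.  0.  0.  0.1 0.  0.  0.  0.  0. ]
 [0.  0.  0.  0.  0.  0.  0.  0.  0.  0.  0.  0. ]
 [0.  0.  0.  0.  0.  0.  0.  0.  0.  0.  0.  0. ]
 [0.  0.  0.  0.  0.  0.  0.  0.  0.  0.  0.  0. ]
 [0.  0.1 0.1 0.1 0.  0.  0.  0.  0.  0.  0.  0. ]
 [0.  0.  0.  0.  0.  0.3 0.1 0.  0.  0.  0.  0. ]
 [0.  0.  0.  0.  0.  0.5 0.6 0.1 0.  0.  0.1 0.3]
 [0.  0.  0.  0.  0.  0.6 0.9 0.4 0.1 0.2 0.5 0.7]
 [0.  0.  0.  0.  0.  0.6 0.9 0.8 0.6 0.7 0.9 0.9]
 [0.  0.  0.  0.  0.1 0.7 0.9 0.9 0.9 0.9 1.  1. ]]
jac px per mm x,y,z: [array([-0.195,  0.15 ]), array([0.209, 0.108]), array([-0.03 , -0.216])]
```

View pics/rel1551.png

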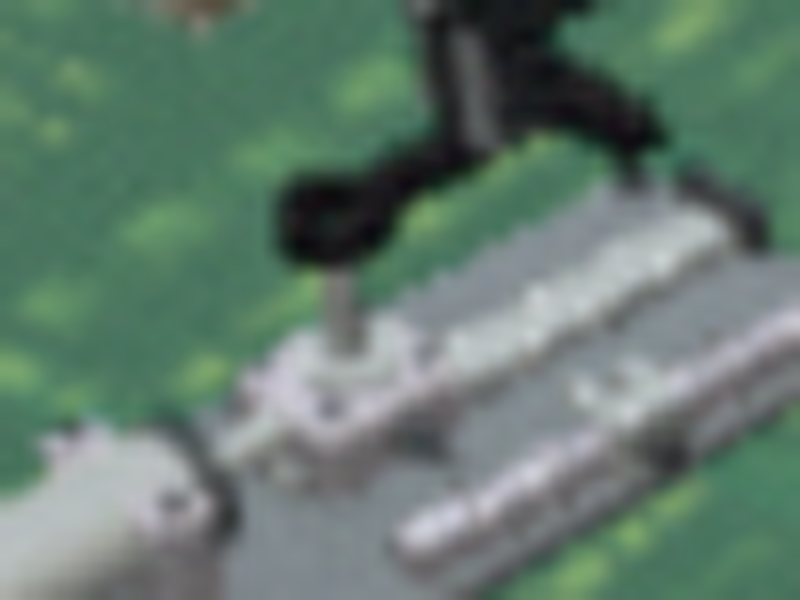

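```bash
python3 - <<'E'
from h import *
for k in range(3):
  s=manip.camera("scene")
  for n in("large_eye","large_handle","pin_foot","carriage"): print(n,[(round(d["score"],2),np.round(d["at"],4).tolist(),px(s,d["at"]).round(1).tolist()) for d in manip.tip_of(s,n)[:2]])
  t=manip.camera("top"); 
  if k==0: print("top pin",back(t,(282.9,170.5),.069),back(t,(282.9,170.5),.055))
E
```

```text
large_eye [(0.59, [0.4247, 0.6505, 0.0039], [415.1, 258.7]), (0.46, [0.6499, -0.0437, 0.0764], [200.2, 195.1])]
large_handle [(0.73, [0.3876, 0.6417, 0.0001], [415.7, 250.9]), (0.6, [0.6189, -0.0362, 0.0764], [207.8, 191.3])]
pin_foot [(0.51, [0.6569, -0.0435, 0.0422], [199.9, 203.4]), (0.42, [0.653, -0.0424, 0.0024], [202.0, 211.2])]
carriage [(0.67, [0.6513, -0.0415, -0.0011], [202.6, 211.7]), (0.28, [0.6565, -0.0392, -0.0035], [202.2, 213.3])]
top pin [ 0.65040053 -0.04081176  0.069     ] [ 0.65321068 -0.04249998  0.055     ]
large_eye [(0.46, [0.6505, -0.0396, 0.0731], [201.1, 196.3]), (0.45, [0.424, 0.6498, 0.0059], [415.1, 258.1])]
large_handle [(0.66, [0.6218, -0.0361, 0.0729], [207.3, 192.5]), (0.57, [0.3863, 0.6423, -0.0017], [415.8, 251.2])]
pin_foot []
carriage [(0.51, [0.6506, -0.0393, 0.0], [203.2, 211.6])]
large_eye [(0.68, [0.4264, 0.6524, 0.0065], [415.7, 258.8]), (0.66, [0.6169, -0.0373, 0.0767], [207.9, 190.8])]
large_handle [(0.73, [0.6546, -0.0427, 0.0387], [200.6, 203.9]), (0.52, [0.6166, -0.038, 0.078], [207.8, 190.4])]
pin_foot [(0.46, [0.6554, -0.0447, 0.0454], [199.9, 202.4])]
carriage [(0.68, [0.652, -0.0401, 0.0025], [202.7, 211.3])]
```

The crop shows the eye level at about (333,220), almost directly over the pin, whose shaft is at x=343 and foot at y=352. The remaining offset is about +2 mm in x and −1 mm in y. I'll correct that and descend while watching the force.

```bash
python3 -m jog '{"offset":[[0.002,-0.001,0],[0,0,-0.003],[0,0,-0.003],[0,0,-0.003],[0,0,-0.002],[0,0,0],[0,0,0]],"yaw":[0,0,0,0,0,0,0],"jaw":[1,1,1,1,1,1,1]}' 80
```

```text
clock: 17.05
position: [0.6097, -0.0363, 0.0746]
ee_rot: [0.074, 0.997, -0.0, -0.0]
ft_force: [0.2, 0.4, 0.1]
grip_width: 0.09
grasp_force: 78.5
```

```bash
python3 -m jog '{"offset":[[0,0,-0.002],[0,0,-0.002],[0,0,-0.002],[0,0,0],[0,0,0]],"yaw":[0,0,0,0,0],"jaw":[1,1,1,1,1]}'
```

```text
clock: 17.47
position: [0.6098, -0.0363, 0.0687]
ee_rot: [0.074, 0.997, 0.0, -0.0]
ft_force: [-0.8, -0.0, -0.2]
grip_width: 0.084
grasp_force: 78.5
```

```bash
python3 -m jog '{"offset":[[0,0,-0.003],[0,0,-0.003],[0,0,-0.003],[0,0,-0.003],[0,0,0],[0,0,0]],"yaw":[0,0,0,0,0,0],"jaw":[1,1,1,1,1,1]}'
```

```text
clock: 17.97
position: [0.6097, -0.0363, 0.0565]
ee_rot: [0.074, 0.997, -0.0, -0.0]
ft_force: [-0.9, -0.3, -1.0]
grip_width: 0.09
grasp_force: 78.5
```

```bash
python3 -m jog '{"offset":[[0,0,-0.002],[0,0,-0.002],[0,0,-0.001],[0,0,0],[0,0,0]],"yaw":[0,0,0,0,0],"jaw":[1,1,1,1,1]}'
```

```text
clock: 18.38
position: [0.6098, -0.0363, 0.0518]
ee_rot: [0.074, 0.997, 0.0, -0.0]
ft_force: [0.4, 0.5, -0.4]
grip_width: 0.086
grasp_force: 78.5
```

```bash
python3 -m jog '{"offset":[[0,0,-0.001],[0,0,0],[0,0,-0.001],[0,0,0],[0,0,0]],"yaw":[0,0,0,0,0],"jaw":[1,1,1,1,1]}'; python3 - <<'E'
from h import *
s=manip.camera("scene"); o=manip.get_obs(); print(o["position"],o["ft_force"])
save(s,"down.png",(180,180,230,220),15)
E
```

```text
clock: 18.8
position: [0.6099, -0.0363, 0.0501]
ee_rot: [0.074, 0.997, 0.0, -0.0]
ft_force: [-3.7, 0.5, 5.7]
grip_width: 0.093
grasp_force: 79.2
[ 0.60989608 -0.03621112  0.05017104] [-1.73359949  0.70433993  4.64160291]
```

View pics/down.png

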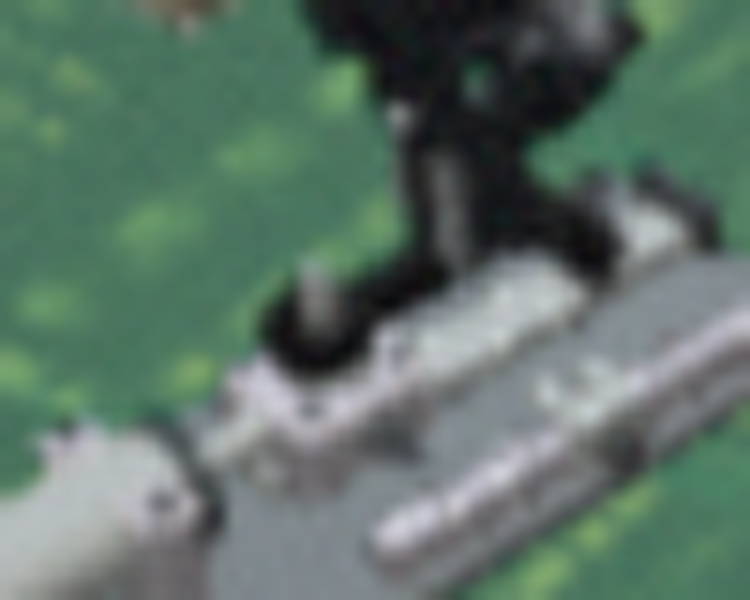

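The eye is fully down: the pin tip pokes through the ring at (318,285), the ring rests on the carriage shoulder, and contact is about 5 N. The slide is still home. I'll hold briefly, then draw out in steps.

```bash
python3 -m jog '{"offset":[[0,0,0],[0,0,0],[0,0,0.0005],[0,0,0],[-0.00297,0.00045,0],[-0.00297,0.00045,0],[-0.00297,0.00045,0],[-0.00297,0.00045,0],[-0.00297,0.00045,0],[-0.00297,0.00045,0],[-0.00297,0.00045,0],[-0.00297,0.00045,0],[-0.00297,0.00045,0],[-0.00297,0.00045,0],[0,0,0],[0,0,0]],"yaw":[0,0,0,0,0,0,0,0,0,0,0,0,0,0,0,0],"jaw":[1,1,1,1,1,1,1,1,1,1,1,1,1,1,1,1]}' 110
python3 - <<'E'
from h import *
for k in range(3):
  for c in("scene","top"):
    p=manip.camera(c)
    for n in("pin_foot","carriage","pointer_tip","index_notch"): print(c,n,[(round(d["score"],2),np.round(d["at"],4).tolist(),px(p,d["at"]).round(1).tolist()) for d in manip.tip_of(p,n)[:1]])
E
```

```text
clock: 20.18
position: [0.5811, -0.0316, 0.0509]
ee_rot: [0.074, 0.997, 0.0, 0.001]
ft_force: [7.5, -0.9, 1.4]
grip_width: 0.075
grasp_force: 108.4
scene pin_foot [(0.49, [0.6317, -0.0399, 0.0441], [205.4, 199.7])]
scene carriage [(0.48, [0.6286, -0.0371, -0.0014], [207.7, 208.8])]
scene pointer_tip [(0.58, [0.6343, -0.0025, 0.0294], [213.1, 207.2])]
scene index_notch [(0.74, [0.6528, -0.0415, -0.0008], [202.3, 211.9])]
top pin_foot []
top carriage []
top pointer_tip []
top index_notch [(0.54, [0.3543, -0.4918, -0.005], [389.0, 246.6])]
scene pin_foot [(0.46, [0.6315, -0.0382, 0.0404], [205.9, 200.6])]
scene carriage [(0.67, [0.627, -0.037, 0.0029], [207.9, 207.7])]
scene pointer_tip [(0.72, [0.6341, -0.0027, 0.0266], [213.2, 207.7])]
scene index_notch [(0.59, [0.6201, 0.0005, 0.0279], [216.4, 205.7])]
top pin_foot []
top carriage []
top pointer_tip []
top index_notch [(0.71, [0.3539, -0.4912, -0.0037], [389.0, 246.7])]
scene pin_foot [(0.71, [0.6319, -0.0403, 0.0424], [205.3, 200.0])]
scene carriage [(0.5, [0.6282, -0.0373, -0.0], [207.7, 208.5])]
scene pointer_tip [(0.52, [0.6536, -0.0401, -0.002], [202.5, 212.4])]
scene index_notch [(0.47, [0.6152, 0.0003, 0.0301], [217.2, 204.4])]
top pin_foot []
top carriage []
top pointer_tip []
top index_notch []
```

Force is 7.5 N, which means about 25 mm out, and the pointer has moved 25 mm to match. About 15 mm remains.

```bash
python3 -m jog '{"offset":[[-0.00297,0.00045,0],[-0.00297,0.00045,0],[-0.00297,0.00045,0],[-0.00297,0.00045,0],[-0.00198,0.0003,0],[0,0,0],[0,0,0],[0,0,0]],"yaw":[0,0,0,0,0,0,0,0],"jaw":[1,1,1,1,1,1,1,1]}' 110
python3 - <<'E'
from h import *
for k in range(4):
    p=manip.camera("scene")
    for n in("pin_foot","pointer_tip","index_notch"): print(n,[(round(d["score"],2),np.round(d["at"],4).tolist(),px(p,d["at"]).round(1).tolist()) for d in manip.tip_of(p,n)[:1]])
save(p,"pull.png",(195,185,245,222),16)
E
```

```text
clock: 22.35
position: [0.5681, -0.0296, 0.0512]
ee_rot: [0.074, 0.997, 0.0, 0.002]
ft_force: [10.1, -0.1, 0.7]
grip_width: 0.074
grasp_force: 108.4
pin_foot [(0.64, [0.6179, -0.0385, 0.0419], [208.3, 198.2])]
pointer_tip [(0.63, [0.6228, -0.0013, 0.0291], [215.5, 205.6])]
index_notch [(0.38, [0.6212, 0.0032, 0.0288], [216.7, 205.9])]
pin_foot [(0.7, [0.6203, -0.0379, 0.0417], [208.0, 198.7])]
pointer_tip [(0.51, [0.6231, -0.001, 0.0286], [215.5, 205.8])]
index_notch [(0.38, [0.6159, 0.0, 0.0283], [217.0, 204.9])]
pin_foot [(0.66, [0.6155, -0.0379, 0.0399], [209.0, 198.4])]
pointer_tip [(0.69, [0.6225, -0.0009, 0.0272], [215.7, 206.0])]
index_notch [(0.47, [0.6188, 0.0012, 0.0257], [216.8, 206.0])]
pin_foot [(0.69, [0.622, -0.0378, 0.0398], [207.8, 199.3])]
pointer_tip [(0.62, [0.6225, -0.0028, 0.0269], [215.3, 205.9])]
index_notch [(0.57, [0.618, 0.0001, 0.0273], [216.7, 205.4])]
```

View pics/pull.png

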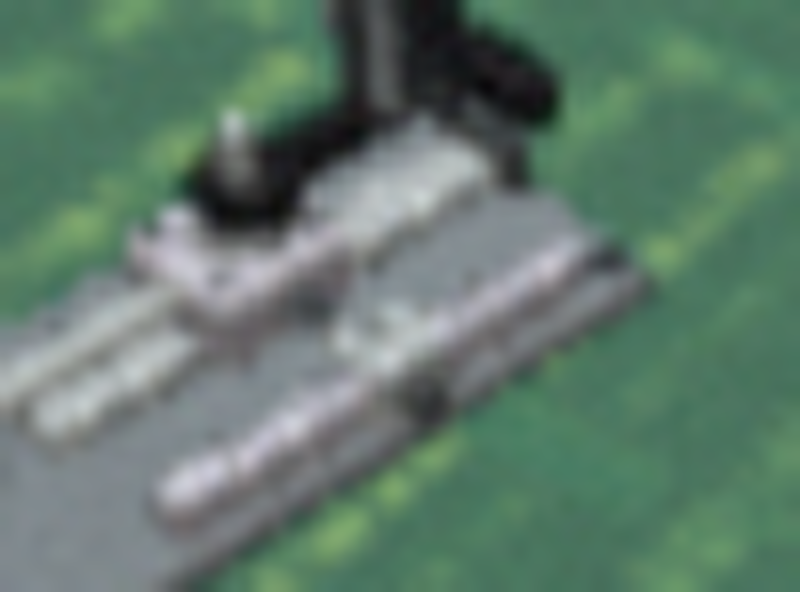

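The crop shows the pointer (dark, about (320,305)) just short of the clip's bright notch prongs at about (350,335) and (400,315). The networks say about 4.5 mm remains.

```bash
python3 -m jog '{"offset":[[-0.00198,0.0003,0],[-0.00198,0.0003,0],[-0.0007,0.0001,0],[0,0,0],[0,0,0],[0,0,0],[0,0,0]],"yaw":[0,0,0,0,0,0,0],"jaw":[1,1,1,1,1,1,1]}' 110
python3 - <<'E'
from h import *
P=[];N=[];x=np.array([.9888,-.149]);y=np.array([.149,.9888])
for k in range(8):
    p=manip.camera("scene")
    for n,L in(("pointer_tip",P),("index_notch",N)):
        for d in manip.tip_of(p,n)[:2]:
            a=np.array(d["at"])
            if np.hypot(*(a[:2]-[.619,0]))<.02 and a[2]>.015: L.append(np.r_[a[:2]@x,a[:2]@y,a[2],px(p,a)]); break
for L in(P,N): print(len(L),np.mean(L,0).round(4),np.std(L,0).round(4))
org=np.array([.6184,.001])
def rect(fr,z=.030,S=9):
    us=np.arange(-28,28,1/S); vs=np.arange(-26,14,1/S); m=np.array([[px(p,np.r_[org+x*u/1e3+y*v/1e3,z]) for u in us] for v in vs],np.float32)
    return cv2.remap(fr,m[:,:,0],m[:,:,1],cv2.INTER_CUBIC)
im0=cv2.resize(cv2.imread("pics/scene0.png"),(512,384),interpolation=cv2.INTER_AREA)
a=rect(im0);b=rect(np.ascontiguousarray(p["frame"][:,:,::-1]))
o=np.vstack([a,b]); print(o.shape); o=cv2.resize(o,(420,600)); cv2.imwrite("pics/rect.png",o)
E
```

```text
clock: 23.73
position: [0.5637, -0.0289, 0.0513]
ee_rot: [0.074, 0.997, 0.0, 0.002]
ft_force: [11.3, -0.7, 0.8]
grip_width: 0.073
grasp_force: 108.4
8 [6.102000e-01 9.250000e-02 2.850000e-02 2.169273e+02 2.051058e+02] [0.0008 0.0015 0.0013 0.2185 0.3789]
7 [6.107000e-01 9.320000e-02 2.720000e-02 2.169584e+02 2.055236e+02] [0.0008 0.0014 0.0008 0.3385 0.2873]
(720, 504, 3)
```

View pics/rect.png

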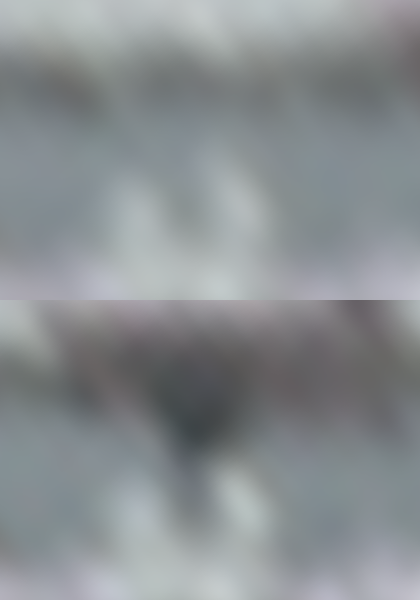

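The rectified view shows the two prongs at about x=140 and x=235, and the dark pointer tip at about x=190, midway between them. It is centred within about 1 mm, and the networks say 0.5 mm. Handing in.

```bash
python3 - <<'E'
from fit import *
s=manip.camera("scene"); print(fit([s],(.49,-.304,0),.01,.0033,.003)); o=manip.get_obs(); print(o["clock"],o["position"],o["ft_force"],o["grasp_force"])
print(manip.hand_in())
E
```

```text
(array([ 489. , -304.4]), np.float64(0.6), 0.003, np.float64(42.49))
24.9833 [ 0.56369719 -0.02887083  0.05125524] [10.64007654 -1.12965139  0.23863993] 108.3646284788847
the job is handed in; nothing more can be done
None
```

I handed the job in at 25 s: the reject handle lies flat and released in the empty tray, and the gripper still holds the large handle on the pin against about 11 N with the pointer within about 1 mm of the notch centre; no verdict came back, and I did not re-measure the bystanders.

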